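# Close up the souvenir display case

### The arm

A 6-joint arm with a two-finger parallel gripper is mounted at the origin on the work surface. World frame = base frame: x ahead of the robot, y to its left, z up, the work surface at z = 0. Lengths are in m, angles in rad, forces in N, time in s.
With the tool pointing down it reaches from about 0.275 to 0.85 m from the base axis. Payload 5.2 kg.
Tool frame: the origin (TCP) lies at the very end of the fingers, on their centre line; the grasp point (between the pads) lies 19 mm behind it; y points along the fingers, z is the direction in which the jaws open and shut, and the axes are right-handed (so a half turn about y gives the same grasp; the last joint's range is limited). The gripper opens to 85 mm and grips with 20 to 120 N. Pads are 22 mm wide; open, the fingers measure 114 mm over their backs; the gripper's body (76 mm by 85 mm) begins 54 mm behind the grasp point. The pads swing forward as they close: fully open they stand 13 mm farther back than shut.
Start: joints at [0.995, 0.259, 1.535, -0, 1.348, -0.203], TCP at [0.2, 0.512, 0.231] pointing down, gripper open.
Joint ranges: [-3.14, 3.14], [-0.91, 2.08], [0.19, 2.58], [-1.22, 4.36], [0.22, 2.71], [-3.12, 3.12]. Speed limits (rad/s): [2.57, 2.57, 3.14, 3.14, 3.14, 3.14].

### API

Orientations are given as a unit quaternion [x, y, z, w].
In Python, from plant import manip gives the robot as it stands.
- The arm moves only by the tool jog_arm, never from a script. Its argument "moves" is a list of rows, each an object with "slide": the shift along the tool's x, y, z in m, a list of three; "turn": the turn, a rotation vector about the tool's x, y, z in degrees, a list of three; "hand": the finger opening in m, from 0 to 0.0854. In form: [{"slide": [x, y, z], "turn": [ax, ay, az], "hand": hand}, ...]. A call has exactly 5 rows; each row shifts and turns the commanded pose from where the row before left it, along the tool's axes as they then stand; what a row does not reach is not made up. A row lasts 1/12 s, in which the tool goes at most 41.7 mm and 7.16 degrees, less where a joint would pass 70% of its speed; a pose out of reach is approached as far as the arm can. A call is refused whole if a number of a shift passes 0.0417 or a number of a turn 7.16, either way. A call with a gripper value outside its range is refused whole. The fingers move at their own pace and stop on an object; the grip force is fixed at half the most. Time passes only in rows, so rows that do not move let the fingers close, or fill a call up. It gives the time, the measured TCP pose, the force and the opening at its end, in the units of the state.
- manip.state(): the state, without advancing time (a new reading comes with each control period).
- manip.capture(name): name is "scene" or "top"; returns a dict with "img" (400x640x3 uint8, red, green, blue), "fx", "fy", "cx", "cy" (pixels), "dist_coeffs" ([k1, k2, p1, p2, k3] as OpenCV has them; the pictures are not rectified), "position" and "orientation" of the camera in the world. Camera axes: x right, y down, z forward; pixel columns grow to the right and rows downward; lengths in m; the calibration is good to about 2 mm. A picture is of the moment at which its call begins. There is no depth.
- manip.finish_job(): hands the job in, once; it reports no verdict.
Trained networks look in a picture, given as the dict that the camera call returned (one of the last four; its "shot" number tells which), for a name from the list of things; names that differ only in an ending like _2 or _b are one class to them, and where a whole thing is asked for, a point or a joint stands for the part that bears it (a point fixed in the world has none). Each returns a list of dicts, best first, with "conf" (0 to 1); they miss things now and then, are a little off and sometimes report something else, mostly with a low value. They report only what shows in the picture. A call takes as long as a camera call.
- manip.trace(label, picture): "region" (400x640 bool, what is visible of it) and "at" ([column, row] in pixels, amid what is visible of it).
- manip.place_of(label, picture): "at" ([column, row] in pixels: a listed point, or the origin of a listed thing).
The state is a dict: "time_s": time; "joint_pos": joint angles; "qd": joint speeds; "joint_efforts": joint torques, N m; "eef_pos": TCP position; "eef_rot": TCP orientation; "wrist_force": force on the tool from outside, world axes, zero at the start; "wrist_torque": the same for the moment, N m; "finger_gap": finger opening in m.
Only numpy, scipy, OpenCV 4.12 (cv2) and the standard library are available. Lean on these libraries where they do the work, as an engineer would, in place of code of your own. Each camera call takes 0.05 s, during which the arm holds its last target. There are 200 camera calls.

### The job

The fair is closing: with the fingertips, gently push both open drawers of the wooden display case fully home and swing its glass lid down until it lies fully shut, in any order. Only push: do not slam the lid or press hard on it, and leave the mug, the glass jar and the pocket mirror standing near the case where they are.

Things in the scene. Friction and masses are not known exactly. Their poses are not given: they have to be found in the camera images.
- case: Light wooden display case fixed to the table, 140 mm deep (x), 300 wide (y), 70 high without its lid, 80 with the lid shut. Origin: centre of its underside, on the table. x points from the drawer fronts to the rear (roughly away from the robot), y left as the robot sees it, z up. Lid hinge at x = 70, z = 70 mm. Two drawers side by side, centred at y = +73 and -73 mm.
- drawer_left_front (a point): Centre of the outer face of a brass disc (22 mm across, 4 mm proud, no knob) mid-way on the left (+y) drawer's front, 26.5 mm above the table; moves with the drawer. The wooden front is 140 mm wide, from 4.5 to 47.5 mm above the table. Push it along the case's +x; with the drawer shut this point is at x = -84 mm in the case's frame.
- drawer_right_front (a point): The same for the right (-y) drawer.
- drawer_left (a joint): How far the left drawer is out (m): 0 = fully home against its stop; it starts 30 to 60 mm out. Slides with about 1 to 2 N of friction and stays where it is left.
- drawer_right (a joint): The same for the right drawer.
- lid_hinge (a point): Middle of the lid's hinge line, which runs along the case's y at its rear upper edge; on the plane of the lid's under face.
- lid_edge (a point): Middle of the lid's free edge, on its upper (outer) face: 140 mm from the hinge along the lid and 10 mm above its under face. Moves with the lid.
- lid (a joint): Lid angle (rad): 0 = shut on the case; grows as the free front edge rises and swings to the rear; starts 0.95 to 1.25. Flat wood-framed glass panel 140 x 300 x 10 mm, 0.22 kg, closing on felt pads; the stiff hinge keeps it where it is left (about 1 to 4 N at the free edge moves it). To shut it push its outer face (facing up and to the rear) forwards and down.
- mug: White mug, 82 mm across, 95 mm high, with a handle; loose, standing beside the case to the left or right. Origin: centre of its underside. Leave alone.
- jar: Glass jar with a brass cap, 72 mm across, 105 mm high; loose, on the other side of the case. Origin: centre of its underside. Leave alone.
- mirror: Closed red pocket mirror, a disc 64 mm across and 14 mm thick, loose, lying flat on the table in front of the case, between the robot and the drawers. Origin: centre of its underside. Leave alone.

How it is judged:
At the end, for the whole second after the job is handed in: Both drawers are within 4 mm of fully home, the lid is within 0.04 rad of shut, all at rest, and the mug, jar and pocket mirror stand upright within 20 mm of where they started (value of joint each of drawer_left, drawer_right below 0.004 m and value of joint lid below 0.04 rad and velocity of joint drawer_left between -0.02 and 0.02 m/s and velocity of joint drawer_right between -0.02 and 0.02 m/s and velocity of joint lid between -0.02 and 0.02 rad/s and distance of each of mug, jar, mirror from where it was at the start of the episode below 0.02 m and angle between each of mug, jar, mirror's own z axis and vertical below 0.15 rad); the robot touches nothing.
It fails at once if the mug, jar or pocket mirror is shoved (over 20 mm), lifted or carried (distance of any of mug, jar, mirror from where it was at the start of the episode above 0.02 m or height (world z) of any of mug, jar, mirror above 0.012 m).
It fails at once if the mug or the jar is tipped (over 0.3 rad) (angle between any of mug, jar's own z axis and vertical above 0.3 rad).
It fails at once if the lid is slammed (closing faster than 3 rad/s) (velocity of joint lid below -3 rad/s).
It fails at once if the lid is pressed with more than 50 N (contact force between any of the arm, the fingers and lid above 50 N).
It fails at once if a drawer is pulled further out (over 75 mm) or the lid forced further open (over 1.4 rad) (value of joint any of drawer_left, drawer_right above 0.075 m or value of joint lid above 1.4 rad).
It also fails if it takes over 61 s, if anything falls off the work surface, if the arm or the gripper's body presses on something with over 40 N, if the wrist force passes 120 N, or if a joint passes its speed limit or range.

## Working session

There is one attempt and no reset: what is moved stays moved. The work goes in short steps, Python scripts to look and compute and a tool call to move; the robot and the scene stay as the last step left them, time stands still between calls to the robot, and variables do not carry over. Pictures are saved under pics/ and viewed, about 8 in all and at most 12, crops included, and the job is handed in when it is done.

Besides the shell and the picture viewer there is one more tool, called after "Emit:" in YAML: its name, and indented under it one key for each argument. jog_arm: Moves the arm, as the interface text tells. Its arguments: {"type":"object","properties":{"moves":{"type":"array"}},"required":["moves"]}

```bash
mkdir -p pics; cat > h.py <<'E'
from plant import manip
import numpy as np, cv2
from scipy.spatial.transform import Rotation as R
def cam(c):
    K=np.array([[c['fx'],0,c['cx']],[0,c['fy'],c['cy']],[0,0,1.]]);return K,np.array(c['dist_coeffs'],float),R.from_quat(c['orientation']).as_matrix(),np.array(c['position'])
def ray(c,p):
    K,d,Rm,t=cam(c);u=cv2.undistortPoints(np.array([[p]],float),K,d)[0,0]
    v=Rm@[u[0],u[1],1];return t,v/np.linalg.norm(v)
def onz(c,p,z):
    t,v=ray(c,p);return t+v*(z-t[2])/v[2]
def tri(cs,ps):
    A=0;b=0
    for c,p in zip(cs,ps):
        t,v=ray(c,p);M=np.eye(3)-np.outer(v,v);A=A+M;b=b+M@t
    return np.linalg.solve(A,b)
def proj(c,X):
    K,d,Rm,t=cam(c);return cv2.projectPoints((np.atleast_2d(X)-t)@Rm,np.zeros(3),np.zeros(3),K,d)[0][:,0]
def save(c,n): cv2.imwrite('pics/'+n,c['img'][:,:,::-1])
E
python3 - <<'E'
from h import *
np.set_printoptions(precision=4,suppress=True)
a=manip.capture("scene");b=manip.capture("top")
save(a,'s0.png');save(b,'t0.png')
for n in ["case","drawer_left_front","drawer_right_front","lid_hinge","lid_edge","mug","jar","mirror"]:
    r=[manip.place_of(n,c) for c in (a,b)]
    for k,q in zip("st",r): print(n,k,[(np.round(x['at'],1),round(x['conf'],2)) for x in q[:2]])
    if r[0] and r[1]: print('   tri',tri([a,b],[r[0][0]['at'],r[1][0]['at']]))
    if n in("case","mug","jar","mirror"):
        for c,q in zip((a,b),r):
            if q: print('   z0',onz(c,q[0]['at'],0))
print(a['position'],b['position'],manip.state()['eef_rot'],manip.state()['wrist_force'])
E
```

```text
case s [(array([338. , 217.9]), 0.85)]
case t [(array([317. , 174.4]), 0.97)]
   tri [0.6327 0.0448 0.0086]
   z0 [0.6316 0.0517 0.    ]
   z0 [0.636  0.0445 0.    ]
drawer_left_front s [(array([294.7, 197.5]), 0.65)]
drawer_left_front t [(array([283.3, 227.5]), 0.83)]
   tri [0.5139 0.1236 0.0276]
drawer_right_front s [(array([289.3, 235.6]), 0.84), (array([345.8, 169.6]), 0.56)]
drawer_right_front t [(array([346.5, 235.7]), 0.62), (array([423.8, 193.9]), 0.35)]
   tri [ 0.4882 -0.0182  0.0331]
lid_hinge s [(array([360.5, 202.9]), 0.82), (array([292.4, 235.8]), 0.48)]
lid_hinge t [(array([319.2, 144.6]), 0.72), (array([306. , 262.3]), 0.72)]
   tri [0.6929 0.0395 0.0714]
lid_edge s [(array([350.4, 170.8]), 0.91), (array([334.9, 298.1]), 0.46)]
lid_edge t [(array([322.1, 157.7]), 0.96)]
   tri [0.6513 0.0367 0.2072]
mug s []
mug t [(array([283.2, 226.2]), 0.74), (array([212.3, 174.5]), 0.7)]
   z0 [0.517  0.1253 0.    ]
jar s [(array([334. , 295.5]), 0.77), (array([328.9, 162.7]), 0.53)]
jar t [(array([421.1, 197.3]), 0.82), (array([211.4, 172.3]), 0.47)]
   tri [ 0.5787 -0.1988 -0.0036]
   z0 [ 0.5791 -0.2008  0.    ]
   z0 [ 0.5777 -0.1979  0.    ]
mirror s [(array([271. , 220.1]), 0.84)]
mirror t []
   z0 [0.4376 0.0705 0.    ]
[ 0.4474 -0.8492  1.1313] [0.5222 0.0612 1.1429] [-0.6949  0.131  -0.131   0.6949] [0.4184 0.591  0.6827]
```

```bash
python3 -c "
import cv2,numpy as np
a=cv2.imread('pics/s0.png')[110:340,180:460];b=cv2.imread('pics/t0.png')[90:320,180:460]
cv2.imwrite('pics/ab.png',np.hstack([cv2.resize(x,(400,329),interpolation=2) for x in(a,b)]))"
```

```text
(no output)
```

View pics/ab.png

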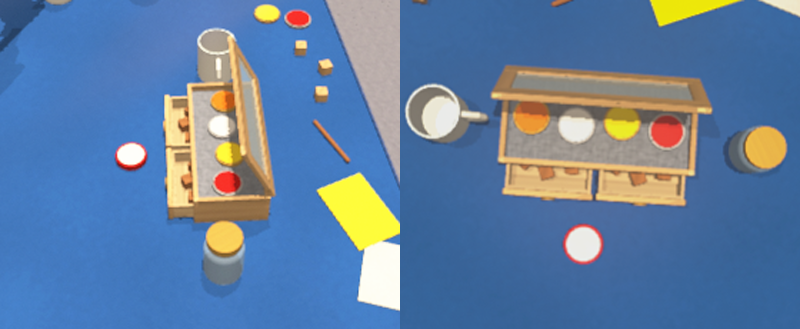

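The picture shows the mug left of the case, the jar right, the mirror in front at its middle, and both drawers partly out. The lid leans up to about 1 rad. Next I'll refine the case pose from its edges.

```bash
python3 - <<'E'
from h import *
np.set_printoptions(precision=4,suppress=True)
b=manip.capture("top");a=manip.capture("scene")
f=lambda u,v:(180+u*.7,90+v*.7)
for n,p,z in [("frontTopL",(500,160),.07),("frontTopR",(690,173),.07),("DL l",(503,194),.0475),("DL r",(591,200),.0475),("DR l",(597,198),.0475),("DR r",(685,204),.0475),("mirror",(583,244),.014),("jarcap",(765,149),.105),("mugtop",(437,113),.095),("handle",(486,118),.06)]:
    print(n,onz(b,f(*p),z)[:2])
s=manip.state();print(R.from_quat(s['eef_rot']).as_matrix(),s['finger_gap'])
for n in ["lid_edge","lid_hinge","case"]:
    print(n,tri([a,b],[manip.place_of(n,c)[0]['at'] for c in(a,b)]))
# case pose fit vs yaw
yaw=-.068
def W(x,o=(.633,.0447)): return np.array([*o,0])+R.from_euler('z',yaw).apply(x)
print(W([-.084,.073,.0265]),W([-.084,-.073,.0265]),W([.07,0,.07]))
E
```

```text
frontTopL [ 0.5589 -0.4275]
frontTopR [ 0.531  -0.7477]
DL l [ 0.5055 -0.4403]
DL r [ 0.4921 -0.5876]
DR l [ 0.495  -0.5981]
DR r [ 0.4808 -0.7527]
mirror [ 0.4191 -0.5902]
jarcap [ 0.5654 -0.8573]
mugtop [ 0.6315 -0.3207]
handle [ 0.6259 -0.4124]
[[ 0.9313  0.      0.3642]
 [-0.3642  0.      0.9313]
 [ 0.     -1.      0.    ]] 0.0854357400308895
lid_edge [0.6414 0.0354 0.2159]
lid_hinge [0.6944 0.0392 0.0761]
case [0.6336 0.0404 0.0059]
[0.5542 0.1232 0.0265] [ 0.5442 -0.0224  0.0265] [0.7028 0.0399 0.07  ]
```

```bash
python3 - <<'E'
from h import *
np.set_printoptions(precision=4,suppress=True)
b=manip.capture("top")
f=lambda u,v:(180+(u-400)*.7,90+v*.7)
for n,p,z in [("frontTopL",(500,160),.07),("frontTopR",(690,173),.07),("DL l",(503,194),.0475),("DL r",(591,200),.0475),("DR l",(597,198),.0475),("DR r",(685,204),.0475),("mirror",(583,244),.014),("jarcap",(765,149),.105),("mugtop",(437,113),.095),("handle",(486,118),.06)]:
    print(n,onz(b,f(*p),z)[:2])
E
```

```text
frontTopL [0.5714 0.1929]
frontTopR [ 0.5458 -0.0971]
DL l [0.5194 0.1917]
DL r [0.5075 0.055 ]
DR l [0.5104 0.0457]
DR r [ 0.4981 -0.0912]
mirror [0.4371 0.069 ]
jarcap [ 0.5784 -0.2052]
mugtop [0.6426 0.2838]
handle [0.6373 0.2151]
```

Emit:
jog_arm:
  moves:
    - {"slide":[0.035,0,-0.015],"turn":[0,-3.5,0],"hand":0}
    - {"slide":[0.035,0,-0.015],"turn":[0,-3.5,0],"hand":0}
    - {"slide":[0.035,0,-0.015],"turn":[0,-3.5,0],"hand":0}
    - {"slide":[0.035,0,-0.015],"turn":[0,-3.5,0],"hand":0}
    - {"slide":[0.035,0,-0.015],"turn":[0,-3.5,0],"hand":0}

```text
time_s: 1.77
eef_pos: [0.3515, 0.3953, 0.2316]
eef_rot: [-0.707, 0.022, -0.023, 0.707]
wrist_force: [0.3, 1.6, 0.1]
finger_gap: 0.0259
```

Emit:
jog_arm:
  moves:
    - {"slide":[0.02,0,-0.035],"turn":[0,-1.3,0],"hand":0}
    - {"slide":[0.02,0,-0.035],"turn":[0,0,0],"hand":0}
    - {"slide":[0.02,0,-0.035],"turn":[0,0,0],"hand":0}
    - {"slide":[0.02,0,-0.035],"turn":[0,0,0],"hand":0}
    - {"slide":[0.02,0,-0.035],"turn":[0,0,0],"hand":0}

```text
time_s: 2.18
eef_pos: [0.4425, 0.2151, 0.2315]
eef_rot: [-0.707, 0.016, -0.016, 0.707]
wrist_force: [0.7, 0.6, 0.9]
finger_gap: -0.0
```

Emit:
jog_arm:
  moves:
    - {"slide":[0.018,0,-0.035],"turn":[0,0,0],"hand":0}
    - {"slide":[0.018,0,-0.034],"turn":[0,0,0],"hand":0}
    - {"slide":[0,0.035,0],"turn":[0,0,0],"hand":0}
    - {"slide":[0,0.035,0],"turn":[0,0,0],"hand":0}
    - {"slide":[0,0,0],"turn":[0,0,0],"hand":0}

```text
time_s: 2.6
eef_pos: [0.4709, 0.1449, 0.1558]
eef_rot: [0.707, -0.021, 0.013, -0.707]
wrist_force: [-1.7, -0.4, -0.4]
finger_gap: 0.0001
```

Emit:
jog_arm:
  moves:
    - {"slide":[0,0.03,-0.008],"turn":[0,2.4,0],"hand":0}
    - {"slide":[0,0.035,0],"turn":[0,0,0],"hand":0}
    - {"slide":[0,0.035,0],"turn":[0,0,0],"hand":0}
    - {"slide":[0,0.026,0],"turn":[0,0,0],"hand":0}
    - {"slide":[0,0,0],"turn":[0,0,0],"hand":0}

```text
time_s: 3.02
eef_pos: [0.4713, 0.1386, 0.0321]
eef_rot: [0.707, -0.033, 0.027, -0.706]
wrist_force: [-0.1, -0.6, -0.4]
finger_gap: -0.0002
```

Emit:
jog_arm:
  moves:
    - {"slide":[0.01,0,0],"turn":[0,0,0],"hand":0}
    - {"slide":[0.01,0,0],"turn":[0,0,0],"hand":0}
    - {"slide":[0.01,0,0],"turn":[0,0,0],"hand":0}
    - {"slide":[0.006,0,0],"turn":[0,0,0],"hand":0}
    - {"slide":[0.006,0,0],"turn":[0,0,0],"hand":0}

```text
time_s: 3.43
eef_pos: [0.5184, 0.1348, 0.0369]
eef_rot: [-0.706, 0.03, -0.032, 0.707]
wrist_force: [-1.2, 0.7, 0.7]
finger_gap: -0.0001
```

Emit:
jog_arm:
  moves:
    - {"slide":[0.005,0.004,0],"turn":[0,0,0],"hand":0}
    - {"slide":[0.005,0.003,0],"turn":[0,0,0],"hand":0}
    - {"slide":[0.004,0,0],"turn":[0,0,0],"hand":0}
    - {"slide":[0.003,0,0],"turn":[0,0,0],"hand":0}
    - {"slide":[0.002,0,0],"turn":[0,0,0],"hand":0}

```text
time_s: 3.85
eef_pos: [0.5354, 0.133, 0.0283]
eef_rot: [0.706, -0.031, 0.03, -0.706]
wrist_force: [-1.5, 0.5, 0.6]
finger_gap: -0.0
```

Emit:
jog_arm:
  moves:
    - {"slide":[0.002,0,0],"turn":[0,0,0],"hand":0}
    - {"slide":[0.002,0,0],"turn":[0,0,0],"hand":0}
    - {"slide":[0.002,0,0],"turn":[0,0,0],"hand":0}
    - {"slide":[0.001,0,0],"turn":[0,0,0],"hand":0}
    - {"slide":[0.001,0,0],"turn":[0,0,0],"hand":0}

```text
time_s: 4.27
eef_pos: [0.5393, 0.1327, 0.0278]
eef_rot: [0.707, -0.033, 0.028, -0.706]
wrist_force: [-11.6, 1.5, 9.5]
finger_gap: -0.0002
```

Emit:
jog_arm:
  moves:
    - {"slide":[-0.02,0,0],"turn":[0,0,0],"hand":0}
    - {"slide":[-0.02,-0.03,0],"turn":[0,0,0],"hand":0}
    - {"slide":[-0.015,-0.03,-0.02],"turn":[0,0,0],"hand":0}
    - {"slide":[-0.01,0,-0.03],"turn":[0,0,0],"hand":0}
    - {"slide":[0,0,-0.035],"turn":[0,0,0],"hand":0}

```text
time_s: 4.68
eef_pos: [0.4705, 0.0539, 0.0901]
eef_rot: [0.707, -0.028, 0.031, -0.706]
wrist_force: [0.9, 0.3, -0.9]
finger_gap: -0.0002
```

Emit:
jog_arm:
  moves:
    - {"slide":[0,0,-0.035],"turn":[0,0,0],"hand":0}
    - {"slide":[0,0,-0.035],"turn":[0,0,0],"hand":0}
    - {"slide":[0,0,-0.012],"turn":[0,0,0],"hand":0}
    - {"slide":[0,0,0],"turn":[0,0,0],"hand":0}
    - {"slide":[0,0,0],"turn":[0,0,0],"hand":0}

```text
time_s: 5.1
eef_pos: [0.4643, -0.0291, 0.0885]
eef_rot: [0.706, -0.031, 0.032, -0.706]
wrist_force: [-0.2, 0.2, -0.2]
finger_gap: -0.0003
```

Emit:
jog_arm:
  moves:
    - {"slide":[0,0.03,0],"turn":[0,0,0],"hand":0}
    - {"slide":[0,0.03,0],"turn":[0,0,0],"hand":0}
    - {"slide":[0,0,0],"turn":[0,0,0],"hand":0}
    - {"slide":[0.01,0,0],"turn":[0,0,0],"hand":0}
    - {"slide":[0.01,0,0],"turn":[0,0,0],"hand":0}

```text
time_s: 5.52
eef_pos: [0.4851, -0.0294, 0.0292]
eef_rot: [-0.706, 0.03, -0.03, 0.706]
wrist_force: [0.6, -0.0, 1.7]
finger_gap: -0.0001
```

Emit:
jog_arm:
  moves:
    - {"slide":[0.006,0,0],"turn":[0,0,0],"hand":0}
    - {"slide":[0.006,0,0],"turn":[0,0,0],"hand":0}
    - {"slide":[0.006,0,0],"turn":[0,0,0],"hand":0}
    - {"slide":[0.006,0,0],"turn":[0,0,0],"hand":0}
    - {"slide":[0.006,0,0],"turn":[0,0,0],"hand":0}

```text
time_s: 5.93
eef_pos: [0.5146, -0.0327, 0.0288]
eef_rot: [0.706, -0.03, 0.031, -0.706]
wrist_force: [-1.2, 1.1, 1.1]
finger_gap: -0.0002
```

Emit:
jog_arm:
  moves:
    - {"slide":[0.003,0,0],"turn":[0,0,0],"hand":0}
    - {"slide":[0.003,0,0],"turn":[0,0,0],"hand":0}
    - {"slide":[0.002,0,0],"turn":[0,0,0],"hand":0}
    - {"slide":[0.0015,0,0],"turn":[0,0,0],"hand":0}
    - {"slide":[0.001,0,0],"turn":[0,0,0],"hand":0}

```text
time_s: 6.35
eef_pos: [0.5243, -0.0337, 0.0282]
eef_rot: [0.706, -0.031, 0.031, -0.706]
wrist_force: [-3.1, 0.2, 1.0]
finger_gap: -0.0002
```

Emit:
jog_arm:
  moves:
    - {"slide":[0.001,0,0],"turn":[0,0,0],"hand":0}
    - {"slide":[0.001,0,0],"turn":[0,0,0],"hand":0}
    - {"slide":[0.0005,0,0],"turn":[0,0,0],"hand":0}
    - {"slide":[0,0,0],"turn":[0,0,0],"hand":0}
    - {"slide":[0,0,0],"turn":[0,0,0],"hand":0}

```text
time_s: 6.77
eef_pos: [0.5244, -0.0335, 0.028]
eef_rot: [-0.706, 0.032, -0.029, 0.707]
wrist_force: [-7.6, -0.5, 5.4]
finger_gap: 0.0001
```

Emit:
jog_arm:
  moves:
    - {"slide":[-0.03,0,0],"turn":[0,0,0],"hand":0}
    - {"slide":[0,-0.04,0],"turn":[0,0,0],"hand":0}
    - {"slide":[0,-0.04,0],"turn":[0,0,0],"hand":0}
    - {"slide":[0,-0.04,0.02],"turn":[0,0,0],"hand":0}
    - {"slide":[0,-0.04,0.02],"turn":[0,0,0],"hand":0}

```text
time_s: 7.18
eef_pos: [0.5002, 0.0057, 0.1848]
eef_rot: [0.706, -0.031, 0.032, -0.706]
wrist_force: [0.4, -0.5, 1.3]
finger_gap: -0.0
```

Emit:
jog_arm:
  moves:
    - {"slide":[0,-0.04,0.02],"turn":[0,0,0],"hand":0}
    - {"slide":[0,-0.04,0.02],"turn":[0,0,0],"hand":0}
    - {"slide":[0,-0.02,0],"turn":[0,0,0],"hand":0}
    - {"slide":[0.03,0,0],"turn":[0,0,0],"hand":0}
    - {"slide":[0.03,0,0],"turn":[0,0,0],"hand":0}

```text
time_s: 7.6
eef_pos: [0.5645, 0.0386, 0.2808]
eef_rot: [0.707, -0.028, 0.033, -0.706]
wrist_force: [0.5, -0.7, 0.6]
finger_gap: -0.0003
```

```bash
python3 - <<'E'
from h import *
s=manip.state();print(np.round(s['eef_pos'],4),R.from_quat(s['eef_rot']).as_matrix().round(3),s['wrist_force'])
a=manip.capture("scene");b=manip.capture("top")
for n in ["lid_edge","lid_hinge","drawer_left_front","drawer_right_front"]:
    r=[manip.place_of(n,c) for c in(a,b)]
    if all(r): print(n,tri([a,b],[q[0]['at'] for q in r]).round(4),[q[0]['conf'] for q in r])
cv2.imwrite('pics/ab1.png',np.hstack([cv2.resize(x,(400,329),interpolation=2)[:,:,::-1] for x in(a['img'][110:340,180:460],b['img'][90:320,180:460])]))
E
```

```text
[0.5645 0.0386 0.2808] [[ 0.996  0.007  0.085]
 [-0.085 -0.001  0.996]
 [ 0.007 -1.    -0.   ]] [ 0.50002933 -0.67702947  0.64208095]
drawer_left_front [ 0.625   0.3274 -0.2069] [0.47, 0.16]
```

View pics/ab1.png

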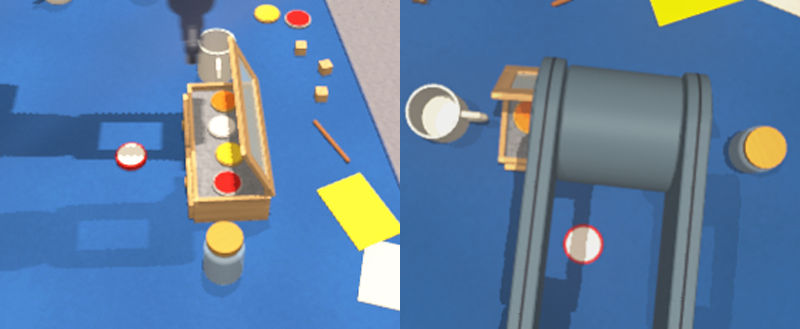

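Both drawers look flush with the case, and the mirror, mug and jar are unmoved. Now I'll move over the lid to its rear side.

Emit:
jog_arm:
  moves:
    - {"slide":[0.035,0,0],"turn":[0,0,0],"hand":0}
    - {"slide":[0.035,0,0],"turn":[0,0,0],"hand":0}
    - {"slide":[0.035,0,0],"turn":[0,0,0],"hand":0}
    - {"slide":[0.035,0,0],"turn":[0,0,0],"hand":0}
    - {"slide":[0.02,0,0.01],"turn":[0,0,0],"hand":0}

```text
time_s: 8.52
eef_pos: [0.7257, 0.0317, 0.2767]
eef_rot: [0.707, -0.031, 0.032, -0.706]
wrist_force: [-1.1, -1.0, -0.9]
finger_gap: 0.0
```

Emit:
jog_arm:
  moves:
    - {"slide":[0,0.03,0],"turn":[0,0,0],"hand":0}
    - {"slide":[0,0.03,0],"turn":[0,0,0],"hand":0}
    - {"slide":[0,0.03,0],"turn":[0,0,0],"hand":0}
    - {"slide":[0,0,0],"turn":[0,0,0],"hand":0}
    - {"slide":[0,0,0],"turn":[0,0,0],"hand":0}

```text
time_s: 8.93
eef_pos: [0.722, 0.0341, 0.1857]
eef_rot: [-0.706, 0.032, -0.029, 0.707]
wrist_force: [-1.1, -0.9, 0.5]
finger_gap: -0.0
```

Emit:
jog_arm:
  moves:
    - {"slide":[-0.015,0,0],"turn":[0,0,0],"hand":0}
    - {"slide":[-0.015,0,0],"turn":[0,0,0],"hand":0}
    - {"slide":[-0.01,0.002,0],"turn":[0,0,0],"hand":0}
    - {"slide":[-0.01,0.003,0],"turn":[0,0,0],"hand":0}
    - {"slide":[-0.008,0.003,0],"turn":[0,0,0],"hand":0}

```text
time_s: 9.35
eef_pos: [0.6665, 0.0389, 0.1836]
eef_rot: [0.707, -0.028, 0.033, -0.706]
wrist_force: [0.7, 0.7, 0.8]
finger_gap: 0.0003
```

Emit:
jog_arm:
  moves:
    - {"slide":[-0.005,0.005,0],"turn":[0,0,0],"hand":0}
    - {"slide":[-0.005,0.004,0],"turn":[0,0,0],"hand":0}
    - {"slide":[-0.006,0.004,0],"turn":[0,0,0],"hand":0}
    - {"slide":[-0.006,0.004,0],"turn":[0,0,0],"hand":0}
    - {"slide":[-0.006,0.004,0],"turn":[0,0,0],"hand":0}

```text
time_s: 9.77
eef_pos: [0.6376, 0.0414, 0.1587]
eef_rot: [0.706, -0.03, 0.031, -0.706]
wrist_force: [0.0, 0.1, 1.7]
finger_gap: -0.0002
```

```bash
python3 - <<'E'
from h import *
a=manip.capture("scene");print(manip.state()['wrist_force'],manip.place_of('lid_edge',a))
cv2.imwrite('pics/a2.png',cv2.resize(a['img'][60:340,180:500,::-1],(640,560),interpolation=2))
E
```

```text
[-0.6659876  -0.44410301  0.62574644] [{'at': [332.7, 175.7], 'conf': 0.64}]
```

View pics/a2.png

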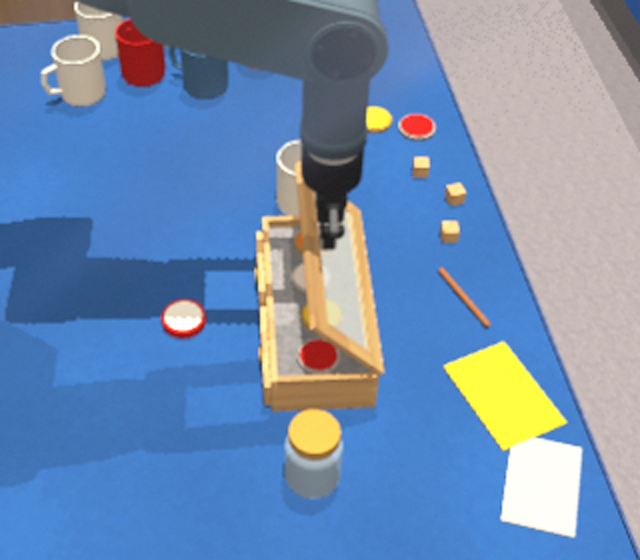

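The lid is coming down. Its edge is now near crop pixel (310, 250), with the fingers behind it, so I'll continue the arc.

Emit:
jog_arm:
  moves:
    - {"slide":[-0.006,0.005,0],"turn":[0,0,0],"hand":0}
    - {"slide":[-0.006,0.005,0],"turn":[0,0,0],"hand":0}
    - {"slide":[-0.005,0.006,0],"turn":[0,0,0],"hand":0}
    - {"slide":[-0.004,0.006,0],"turn":[0,0,0],"hand":0}
    - {"slide":[-0.004,0.006,0],"turn":[0,0,0],"hand":0}

```text
time_s: 10.28
eef_pos: [0.6117, 0.0437, 0.1295]
eef_rot: [-0.706, 0.031, -0.03, 0.706]
wrist_force: [-0.5, 0.2, 2.2]
finger_gap: 0.0002
```

Emit:
jog_arm:
  moves:
    - {"slide":[-0.004,0.006,0],"turn":[0,0,0],"hand":0}
    - {"slide":[-0.003,0.006,0],"turn":[0,0,0],"hand":0}
    - {"slide":[-0.003,0.006,0],"turn":[0,0,0],"hand":0}
    - {"slide":[-0.002,0.006,0],"turn":[0,0,0],"hand":0}
    - {"slide":[-0.002,0.004,0],"turn":[0,0,0],"hand":0}

```text
time_s: 10.7
eef_pos: [0.5985, 0.0449, 0.1014]
eef_rot: [-0.706, 0.031, -0.03, 0.706]
wrist_force: [0.4, -0.6, 1.3]
finger_gap: 0.0005
```

Emit:
jog_arm:
  moves:
    - {"slide":[-0.001,0.004,0],"turn":[0,0,0],"hand":0}
    - {"slide":[-0.001,0.004,0],"turn":[0,0,0],"hand":0}
    - {"slide":[0,0.003,0],"turn":[0,0,0],"hand":0}
    - {"slide":[0,0.003,0],"turn":[0,0,0],"hand":0}
    - {"slide":[0,0.002,0],"turn":[0,0,0],"hand":0}

```text
time_s: 11.12
eef_pos: [0.5965, 0.0451, 0.0859]
eef_rot: [-0.706, 0.031, -0.03, 0.706]
wrist_force: [-1.2, 0.7, 0.7]
finger_gap: -0.0002
```

Emit:
jog_arm:
  moves:
    - {"slide":[0,0.002,0],"turn":[0,0,0],"hand":0}
    - {"slide":[0,0.0015,0],"turn":[0,0,0],"hand":0}
    - {"slide":[0,0.001,0],"turn":[0,0,0],"hand":0}
    - {"slide":[0,0,0],"turn":[0,0,0],"hand":0}
    - {"slide":[0,0,0],"turn":[0,0,0],"hand":0}

```text
time_s: 11.53
eef_pos: [0.5971, 0.0449, 0.0819]
eef_rot: [0.706, -0.03, 0.031, -0.706]
wrist_force: [-0.2, 0.4, -0.4]
finger_gap: -0.0004
```

Emit:
jog_arm:
  moves:
    - {"slide":[0,0.001,0],"turn":[0,0,0],"hand":0}
    - {"slide":[0,0.001,0],"turn":[0,0,0],"hand":0}
    - {"slide":[0,0,0],"turn":[0,0,0],"hand":0}
    - {"slide":[0,0,0],"turn":[0,0,0],"hand":0}
    - {"slide":[0,0,0],"turn":[0,0,0],"hand":0}

```text
time_s: 11.95
eef_pos: [0.5972, 0.0449, 0.0806]
eef_rot: [0.706, -0.03, 0.031, -0.706]
wrist_force: [-2.2, -0.1, 5.1]
finger_gap: 0.0001
```

Emit:
jog_arm:
  moves:
    - {"slide":[0,0.0005,0],"turn":[0,0,0],"hand":0}
    - {"slide":[0,0.0005,0],"turn":[0,0,0],"hand":0}
    - {"slide":[0,0,0],"turn":[0,0,0],"hand":0}
    - {"slide":[0,0,0],"turn":[0,0,0],"hand":0}
    - {"slide":[0,0,0],"turn":[0,0,0],"hand":0}

```text
time_s: 12.37
eef_pos: [0.5972, 0.0449, 0.0805]
eef_rot: [0.707, -0.03, 0.031, -0.706]
wrist_force: [-4.2, 0.1, 11.8]
finger_gap: 0.0
```

Firmly on its stop at z = 0.0805 m. I'll retreat upwards and away to the left, then check.

Emit:
jog_arm:
  moves:
    - {"slide":[0,-0.01,0],"turn":[0,0,0],"hand":0}
    - {"slide":[0,-0.03,0],"turn":[0,0,0],"hand":0}
    - {"slide":[0,-0.04,0],"turn":[0,0,0],"hand":0}
    - {"slide":[0,-0.04,0],"turn":[0,0,0],"hand":0}
    - {"slide":[-0.03,-0.03,0.03],"turn":[0,0,0],"hand":0}

```text
time_s: 12.78
eef_pos: [0.5796, 0.0673, 0.2274]
eef_rot: [0.707, -0.029, 0.035, -0.706]
wrist_force: [1.8, 1.1, 0.7]
finger_gap: 0.0001
```

Emit:
jog_arm:
  moves:
    - {"slide":[-0.04,0,0.04],"turn":[0,0,0],"hand":0}
    - {"slide":[-0.04,0,0.04],"turn":[0,0,0],"hand":0}
    - {"slide":[-0.04,0,0.04],"turn":[0,0,0],"hand":0}
    - {"slide":[-0.03,0,0.04],"turn":[0,0,0],"hand":0}
    - {"slide":[-0.03,0,0.04],"turn":[0,0,0],"hand":0}

```text
time_s: 13.2
eef_pos: [0.4491, 0.2386, 0.2234]
eef_rot: [-0.706, 0.031, -0.031, 0.707]
wrist_force: [0.6, 1.4, 1.2]
finger_gap: 0.0002
```

Emit:
jog_arm:
  moves:
    - {"slide":[-0.02,0,0.04],"turn":[0,0,0],"hand":0}
    - {"slide":[-0.02,0,0.04],"turn":[0,0,0],"hand":0}
    - {"slide":[-0.02,0,0.04],"turn":[0,0,0],"hand":0}
    - {"slide":[0,0,0],"turn":[0,0,0],"hand":0}
    - {"slide":[0,0,0],"turn":[0,0,0],"hand":0}

```text
time_s: 13.62
eef_pos: [0.4031, 0.3557, 0.223]
eef_rot: [-0.706, 0.029, -0.029, 0.707]
wrist_force: [1.2, -0.1, 0.7]
finger_gap: -0.0002
```

```bash
python3 - <<'E'
from h import *
s=manip.state();print(np.round(s['eef_pos'],3),s['time_s'],s['wrist_force'])
a=manip.capture("scene");b=manip.capture("top")
def C(p): return R.from_euler('z',.088).apply(np.array(p)-[.629,.0418,0]).round(4)
for n in ["lid_edge","lid_hinge","drawer_left_front","drawer_right_front","mug","jar","mirror","case"]:
    r=[manip.place_of(n,c) for c in(a,b)]
    print(n,[(np.round(q[0]['at'],1),q[0]['conf']) if q else None for q in r], end=' ')
    print(C(tri([a,b],[q[0]['at'] for q in r])) if all(r) else '')
cv2.imwrite('pics/ab3.png',np.hstack([cv2.resize(x,(400,329),interpolation=2)[:,:,::-1] for x in(a['img'][110:340,180:460],b['img'][90:320,180:460])]))
E
```

```text
[0.403 0.356 0.223] 13.6167 [ 1.16895117 -0.06872581  0.73487413]
lid_edge [(array([313.2, 203.9]), 0.94), (array([319.8, 206.8]), 0.9)] [-0.071  -0.0069  0.0866]
lid_hinge [(array([361.5, 204.5]), 0.87), (array([319.2, 144.4]), 0.78)] [0.0663 0.0033 0.0642]
drawer_left_front [(array([310.4, 194. ]), 0.54), (array([285.8, 209.8]), 0.61)] [-0.0788  0.0676  0.0445]
drawer_right_front [(array([306.7, 236.9]), 0.77), (array([349.4, 215.6]), 0.63)] [-0.0884 -0.0761  0.0292]
mug [(array([330.9, 162.5]), 0.6), (array([209.8, 171.7]), 0.95)] [-0.0022  0.2574 -0.0174]
jar [(array([335.2, 296. ]), 0.71), (array([423.2, 195.6]), 0.88)] [-0.0256 -0.2479  0.0003]
mirror [(array([273.3, 221.8]), 0.7), (array([308.1, 259.2]), 0.67)] [-0.1892  0.0105 -0.0066]
case [(array([338. , 216.4]), 0.67), (array([316.7, 206.4]), 0.75)] [-0.0345 -0.0032  0.0249]
```

View pics/ab3.png

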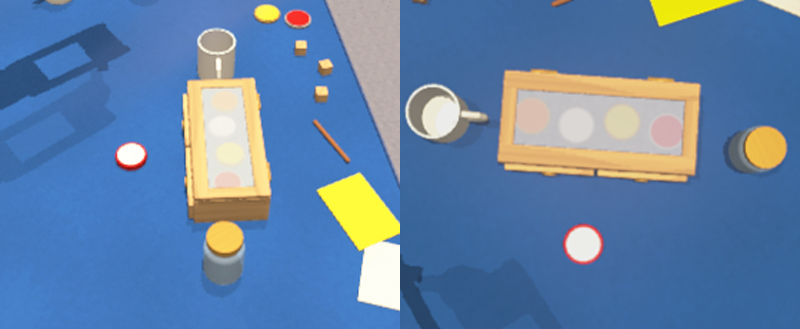

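Everything looks shut, but the network put the lid edge at z = 0.087 m. I'll check this against projected lid outlines.

```bash
python3 - <<'E'
from h import *
from scipy.optimize import least_squares
a=manip.capture("scene");S=8
im=cv2.resize(a['img'][170:270,290:390,::-1],None,fx=S/1.4,fy=S/1.4,interpolation=cv2.INTER_CUBIC);k=S/1.4
def W(x): return np.array([.629,.0418,0])+R.from_euler('z',-.088).apply(x)
for th,col in((0,(0,255,0)),(.06,(255,0,0))):
    c,s=np.cos(th),np.sin(th)
    L=lambda r,y,h:[.07-r*c+h*s,y,.07+r*s+h*c]
    P=proj(a,W([L(0,.15,.01),L(.14,.15,.01),L(.14,-.15,.01),L(0,-.15,.01),L(.14,-.15,0),L(0,-.15,0)]))
    Q=((P-[290,170]+.5)*k*16).astype(np.int32)
    for poly in (Q[[0,1,2,3]],Q[[2,4,5,3]]): cv2.polylines(im,[poly],True,col,1,cv2.LINE_AA,4)
cv2.imwrite('pics/ov.png',im);print(im.shape)
E
```

```text
(571, 571, 3)
```

View pics/ov.png

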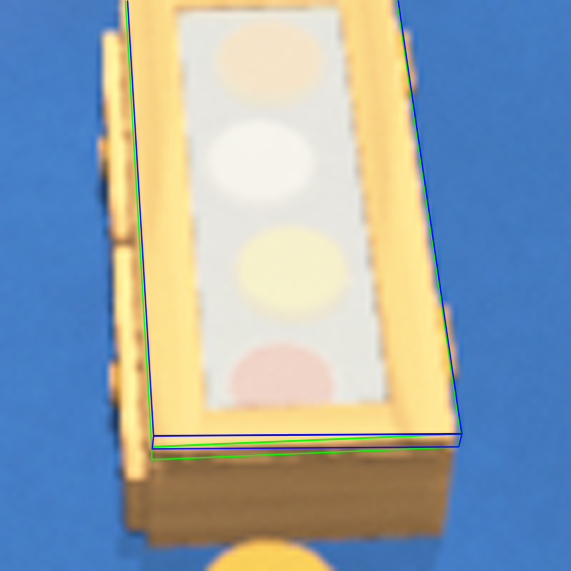

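```bash
python3 - <<'E'
from h import *
a=manip.capture("scene")
im=cv2.resize(a['img'][238:270,308:376,::-1],None,fx=11,fy=11,interpolation=cv2.INTER_CUBIC)
cv2.imwrite('pics/z.png',im)
def W(x): return np.array([.629,.0418,0])+R.from_euler('z',-.088).apply(x)
for th in(0,.04,.08):
    c,s=np.cos(th),np.sin(th)
    print(th,((proj(a,W([[.07-.14*c+.01*s,-.15,.07+.14*s+.01*c],[.07+.01*s,-.15,.07+.01*c],[-.07,-.15,0],[.07,-.15,0]]))-[308,238]+.5)*11).round().tolist())
E
```

```text
0 [[93.0, 111.0], [687.0, 86.0], [94.0, 302.0], [662.0, 278.0]]
0.04 [[95.0, 97.0], [689.0, 86.0], [94.0, 302.0], [662.0, 278.0]]
0.08 [[98.0, 83.0], [691.0, 86.0], [94.0, 302.0], [662.0, 278.0]]
```

View pics/z.png

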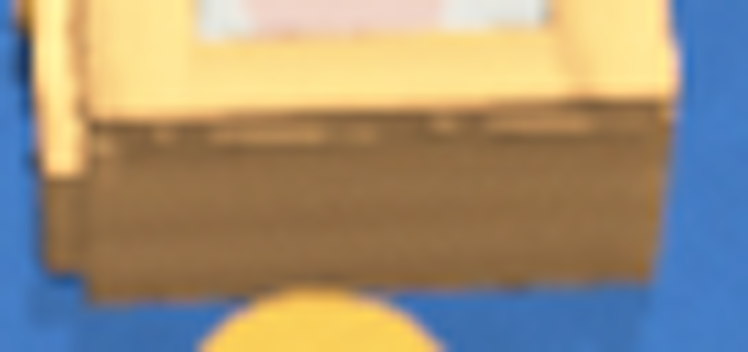

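The lid's upper edge drops 23 px over 578, against 25 over 594 predicted at 0 rad. It is shut.

```bash
python3 -c "
from plant import manip
print(manip.finish_job())"
```

```text
the job is handed in; nothing more can be done
None
```

I pushed both drawers home with the closed fingertips, swung the lid down along its arc until it was shut, backed the arm clear, and handed the job in at about 14 s. The hand-in reported no verdict.

- **Drawers:** the last pushes ended against the stops, with x forces of about 12 N (left) and 8 N (right). The fingertip end positions agree with each other to within about 1 mm. In the pictures the two fronts are in line and against the case.
- **Lid:** it stopped with the fingertips at z = 0.0805 m and about 12 N upward; the shut height is 0.080 m. The slope of its upper edge in the zoomed picture matches about 0 rad.
- **Mug, jar and mirror:** they show at the same places in the pictures before and after.
- **Check that disagreed:** the point network put the lid edge at z = 0.087 m. It also put the fixed hinge 6 mm too low, so I took this as network error and went by the edge slope and the contact height.

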